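# Unclamp the sieve stack on a bench shaker with a fingertip

### The arm

A 6-joint arm with a two-finger parallel gripper is mounted at the origin on the work surface. World frame = base frame: x ahead of the robot, y to its left, z up, the work surface at z = 0. Lengths are in mm, angles in rad, forces in N, time in s.
With the tool pointing down it reaches from about 400 to 925 mm from the base axis. Payload 12.5 kg.
Tool frame: the origin (TCP) lies midway between the tips of the shut fingers; the grasp point (between the pads) lies 19 mm behind it (env.grip_depth is the distance from the TCP to the grasp point, in mm); z points along the fingers, y is the line along which they close (so a half turn about z gives the same grasp; the last joint's range is limited). The gripper opens to 95 mm and grips with 3 to 60 N. Pads are 20 mm wide; open, the fingers measure 119 mm over their backs; the gripper's body (75 mm by 180 mm) begins 59 mm behind the grasp point.
Start: joints at [1.084, 0.491, 1.559, -0, 1.092, -0.106], TCP at [232.275, 580.255, 214.661] pointing down, gripper open.
Joint ranges: [-3.1, 3.1], [-0.84, 2.19], [0.05, 2.79], [-1.13, 4.28], [0.06, 2.93], [-2.69, 2.69]. Speed limits (rad/s): [2.22, 2.22, 2.79, 3.14, 3.14, 3.14].

### API

Orientations are given as [roll, pitch, yaw] about the fixed x, y, z axes, in that order (R = Rz(yaw) Ry(pitch) Rx(roll)).
In Python, from cell import monitor, viewer, order, env gives the robot as it stands.
- The arm moves only by the tool move_arm, never from a script. Its argument "moves" is one flat list of numbers, 4 for each row, row after row: the shift along the tool's x, y, z normalised to -1 to 1, where 1 is 0.15 m, then the turn about the tool's z normalised to -1 to 1, where 1 is pi/2 rad. A call has 1 to 10 rows; each row shifts and turns the commanded pose from where the row before left it, along the tool's axes as they then stand; what a row does not reach is not made up. A row lasts 1/8 s, in which the tool goes at most 62.5 mm and 10.7 degrees, less where a joint would pass 70% of its speed; a pose out of reach is approached as far as the arm can. A call with a number of a shift or a turn outside -1 to 1 is refused whole. A call with a gripper value outside its range is refused whole. "claw" is the finger opening in mm, from 0 to 95.1, set as the call begins (left out, the last holds). The fingers move at their own pace and stop on an object; the grip force is fixed at half the most. Time passes only in rows, so rows that do not move let the fingers close. It gives the time, the measured TCP pose, the force, the opening and the grip force at its end, in the units of the state.
- monitor.state(): the state, without advancing time (a new reading comes with each control period).
- viewer.read_camera(name): name is "scene" or "top" or "wrist"; returns the picture (420x560x3 uint8, red, green, blue); there is no depth.
- viewer.camera_info(name): a dict with "K" (3x3 intrinsics, pixels), "camera_from_world" (4x4, takes a point from world to camera coordinates). Camera axes: x right, y down, z forward; pixel columns grow to the right and rows downward; lengths in mm; the calibration is good to about 2 mm. A picture is of the moment at which its call begins: read the wrist's pose just before it. camera_info takes no time and is no camera call; for the wrist camera it gives the pose at the moment of the call.
- order.job_done(): hands the job in; it is judged then, once.
The state is a dict: "t": time; "joints": joint angles; "qvel": joint speeds; "tau": joint torques, N m; "eef_pos": TCP position; "tcp_rot": TCP orientation; "ft_force": force on the tool from outside, world axes, zero at the start; "moment": the same for the moment, N m; "opening": opening from 0.0 (shut) to 1.0 (fully open); "grip_force": force on a finger pad.
Only numpy, scipy, OpenCV 4.12 (cv2) and the standard library are available. Lean on these libraries where they do the work, as an engineer would, in place of code of your own. Each camera call takes 0.05 s, during which the arm holds its last target. There are 200 camera calls.

### The job

The larvae have been sieved and the stack of sieves on the shaker has to be unclamped. With a fingertip on its knurled rim, and without gripping it, roll the clamp nut anticlockwise by two full turns - a little more is fine, but fewer than three, so that it stays well on its thread - and then push the clamp bar, which has a finger pin for this, away from the front panel until the bar is clear of the sieve lid. Use light fingertip pressure, leave the sieves, their lid and everything round the shaker where they stand, and finish with the hand clear.

Things in the scene. Friction and masses are not known exactly. Their poses are not given: they have to be found in the camera images.
- shaker: Bench sieve shaker, fixed to the table: white housing 210 (x) x 250 (y) x 78 mm high, black control panel on its front (-x). Origin: centre of the underside, on the table; z up. The sieve stack stands at its centre. Two upright 12 mm threaded rods: at x = 0, y = +85 mm (bar's pivot, domed lock nut, top 222 mm above the table) and at y = -85 mm (carries the knurled nut, top 255 mm).
- nut: Knurled steel clamp nut on the rod at y = -85 mm: upright axis, 62 mm across its coarsely knurled rim (36 straight ridges, 2.5 mm high), 26 mm tall, hub 26 mm across and 5 mm high on top. Origin: on its axis at its underside, 202 mm above the table when tight; it rises 3 mm a turn. This frame does not turn. A dark radial line on the top face shows the turns. It stays where it is left.
- nut_top (a point): Point on the nut's axis in the plane of its top face, 26 mm above nut. The rod stands 27 mm above it when tight. Below the nut a spigot sits 5 mm deep in a recess of the bar and locks the bar until the nut has risen that far.
- nut_turn (a joint): Angle of the knurled nut in rad, growing anticlockwise seen from above (loosening): 0 is hard tight; at the start it stands between 0 and 0.4. Two turns are 12.57, three 18.85. Drag about 0.04 N m, so 1.3 N along the rim turns it; the knurl bites (friction about 1.2), so a few newtons of fingertip pressure against the rim are plenty.
- bar (a joint): Swing of the clamp bar about the rod at y = +85 mm, in rad: 0 is shut across the lid, as at the start; it grows anticlockwise seen from above, so that the nut's end of the bar moves to the shaker's +x (away from the front panel). Stops at 1.65, stays where it is left, drags about 0.06 N m (1 N at pin). From 0.9 on it is clear of the lid, seen from above.
- pivot (a point): Point on the bar's pivot axis (rod at y = +85 mm) level with the bar's top, 202 mm above the table. The aluminium bar is 12 mm thick and 24 mm wide; when shut it reaches from here across the lid to y = -107 mm, under the nut, where an eye 32 mm wide with a slot open to -x takes the other rod.
- bar_pin (a point): Centre of the top of the finger pin: upright black pin, 14 mm across, on the bar 70 mm from the pivot axis; it stands 32 mm above the bar's top, its top 234 mm above the table. With the bar shut it stands at x = 0, y = +15 mm of the shaker.
- sieve_stack: Pan and two nested stainless sieves standing loose on the shaker, 104 mm across, 86 mm tall; origin at the centre of the underside, 86 mm above the table.
- sieve_lid: Loose flat steel lid on the stack, 105 mm across, 10 mm thick, top 182 mm above the table; origin at the centre of its underside.
- deck_cup: Small foil cup, 56 mm across, 22 mm tall, standing on the shaker's housing at a back corner; origin at the centre of the underside. Stays put.
- spare_sieve: Spare steel sieve on the table, 100 mm across, 30 mm tall; origin at the centre of the underside. Stays put.
- foil_cup: Foil cup on the table, 72 mm across, 22 mm tall; origin at the centre of the underside. Stays put.
- specimen_jar: Capped clear jar on the table, 58 mm across, 75 mm tall; origin at the centre of the underside. Stays put.
- spoon: Steel spoon, 190 mm long, lying on the table; origin on the underside. Stays put.
- tweezers: Black tweezers, 120 mm long, lying on the table; origin on the underside. Stays put.
- sieve_brush: Brush with a wooden handle, 170 mm long, lying on the table; origin on the underside. Stays put.

How it is judged (in metres and radians):
On the way, in this order (a step that is already met when the one before it is completed fails the run):
1. the nut is loosened by two turns while the bar is still shut (value of joint nut_turn above 12.2 rad and value of joint bar below 0.15 rad), for 0.1 s.
2. the bar is pushed clear of the lid (value of joint bar above 0.9 rad), for 0.1 s.
At the end, for the whole second after the job is handed in: The nut stands between two turns (12.2 rad, 20 degrees of allowance) and three turns (18.85 rad), the bar is swung at least 0.9 rad (clear of the lid) and at rest, and stack and lid are within 8 mm of where they stood (value of joint nut_turn between 12.2 and 18.85 rad and value of joint bar above 0.9 rad and velocity of joint each of nut_turn, bar below 0.1 rad/s and distance of each of sieve_stack, sieve_lid from where it was at the start of the episode below 0.008 m); the robot touches nothing.
It fails at once if the nut is run three turns or more (value of joint nut_turn above 18.85 rad).
It fails at once if the shaker, its nut or its bar is pressed or squeezed with more than 35 N (contact force between any of the fingers, the arm and shaker above 35 N).
It fails at once if the sieves or the lid are pushed more than 8 mm out of place or lifted (not (distance of each of sieve_stack, sieve_lid from where it was at the start of the episode below 0.008 m)).
It fails at once if a bystander is pushed more than 15 mm or lifted (distance of any of spare_sieve, foil_cup, deck_cup, specimen_jar, spoon, tweezers, sieve_brush from where it was at the start of the episode above 0.015 m).
It also fails if it takes over 67 s, if anything falls off the work surface, if the arm or the gripper's body presses on something with over 40 N, if the wrist force passes 120 N, or if a joint passes its speed limit or range.

## Working session

There is one attempt and no reset: what is moved stays moved. The work goes in short steps, Python scripts to look and compute and a tool call to move; the robot and the scene stay as the last step left them, time stands still between calls to the robot, and variables do not carry over. Pictures are saved under pics/ and viewed, at most 10 in all, crops included, and the job is handed in when it is done.

Besides the shell and the picture viewer there is one more tool, called after "Emit:" by a JSON object that holds its "op" and its "data", one argument or row to a line. move_arm: Moves the arm, as the interface text tells. Scaled input: -1 to 1 covers 0.15 m each way for a shift and pi/2 rad each way for a turn. Its arguments: {"type":"object","properties":{"moves":{"type":"array"},"claw":{"type":"number"}},"required":["moves"]}

```bash
mkdir -p pics; ls; python3 - <<'E'
from cell import monitor, viewer, order, env
import cv2
for n in("scene","top"):
    cv2.imwrite(f"pics/{n}0.png",viewer.read_camera(n)[:,:,::-1])
    i=viewer.camera_info(n);print(n,i["K"],i["camera_from_world"])
print(monitor.state())
E
```

```text
pics
scene [[501.30192007   0.         283.18467994]
 [  0.         501.30192007 201.09912251]
 [  0.           0.           1.        ]] [[-2.44359560e-01  9.69517654e-01 -1.79978650e-02  9.55072799e+01]
 [ 5.90560060e-01  1.34073563e-01 -7.95778295e-01 -2.61319522e+02]
 [-7.69108069e-01 -2.05084854e-01 -6.05320561e-01  1.69976438e+03]
 [ 0.00000000e+00  0.00000000e+00  0.00000000e+00  1.00000000e+00]]
top [[380.92206603   0.         276.40175185]
 [  0.         380.92206603 211.54458082]
 [  0.           0.           1.        ]] [[ 2.99211811e-03 -9.99971839e-01 -6.88249700e-03  7.25095232e+01]
 [-9.95764915e-01 -2.34696911e-03 -9.19060652e-02  6.47161283e+02]
 [ 9.18873240e-02  7.12834284e-03 -9.95743896e-01  9.89372196e+02]
 [ 0.00000000e+00  0.00000000e+00  0.00000000e+00  1.00000000e+00]]
{'t': 0.1, 'joints': array([ 1.08435784e+00,  4.91514602e-01,  1.55941273e+00, -1.88611393e-05,
        1.09171277e+00, -1.05609133e-01]), 'qvel': array([ 0.00052823, -0.00185293, -0.00195963, -0.00100469,  0.00170111,
        0.00027557]), 'tau': array([ 2.13427767e-03, -6.13615608e+01, -2.58603930e+01,  6.94005028e-02,
        4.70567413e-02, -9.46257131e-06]), 'eef_pos': array([232.18667717, 580.02265174, 214.1023274 ]), 'tcp_rot': array([-3.14054927e+00, -9.37794701e-05,  2.76077195e+00]), 'ft_force': array([ 0.25007325,  0.76606555, -0.26992408]), 'moment': array([-0.01964137,  0.04026619,  0.02519663]), 'grip_force': 0.0, 'opening': 1.0013340904633872}
```

View pics/top0.png

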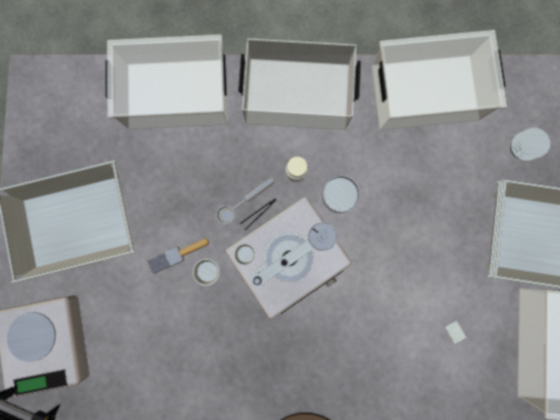

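View pics/scene0.png

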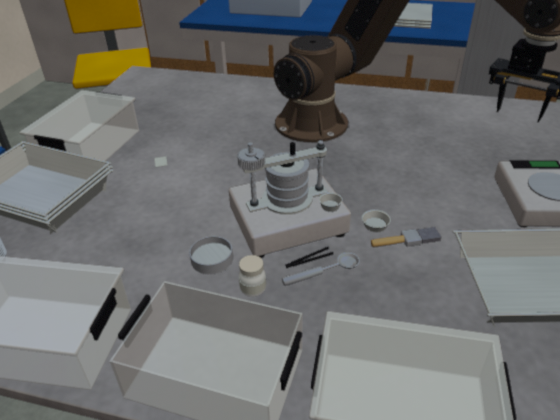

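The top view shows the nut at about (322,236), the pin at (284,262) and the pivot at (257,281). The front panel faces the lower right. I'll enlarge both views to measure these.

```bash
python3 - <<'E'
import cv2,numpy as np
a=cv2.imread("pics/top0.png")[190:325,215:360];b=cv2.imread("pics/scene0.png")[130:250,220:360]
a=cv2.resize(a,(400,372),interpolation=cv2.INTER_CUBIC);b=cv2.resize(b,(400,343),interpolation=cv2.INTER_CUBIC)
c=np.zeros((372,800,3),np.uint8);c[:,:400]=a;c[:343,400:]=b;cv2.imwrite("pics/crop.png",c)
E
cat > h.py <<'E'
from cell import monitor, viewer, order, env
import numpy as np
def ray(n,u,v,z):
    i=viewer.camera_info(n);M=i["camera_from_world"];R=M[:3,:3];c=-R.T@M[:3,3]
    d=R.T@np.linalg.inv(i["K"])@[u,v,1];return c+d*(z-c[2])/d[2]
def px(n,p):
    i=viewer.camera_info(n);M=i["camera_from_world"];q=i["K"]@(M[:3,:3]@p+M[:3,3]);return q[:2]/q[2]
E
python3 - <<'E'
from h import *
for k,u,v,z in(("nut",322,236,228),("pin",284,262,234),("piv",257,281,222)):print(k,ray("top",u,v,z))
E
```

```text
nut [576.37455994 -24.91046922 228.        ]
pin [521.14829941  56.40945752 234.        ]
piv [480.23969109 113.8438725  222.        ]
```

View pics/crop.png

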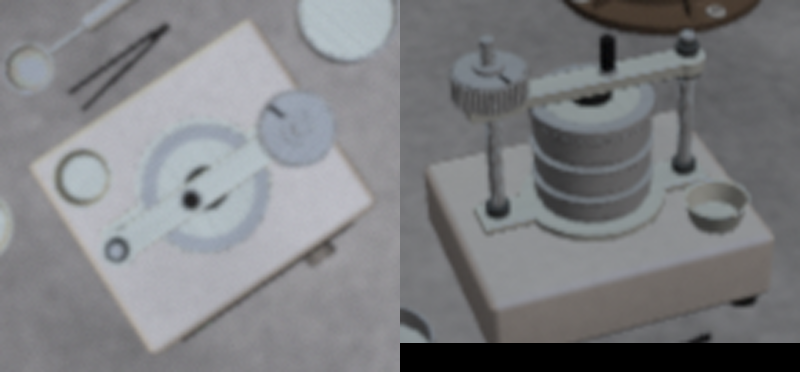

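Emit:
{"op": "move_arm", "data": {
  "moves": [0, 0, -0.09, 0.108, 0, 0, -0.09, 0.108, 0, 0, -0.09, 0.108, 0, 0, -0.09, 0.108, 0, 0, -0.09, 0.108, 0, 0, -0.09, 0.108, 0, 0, -0.09, 0.108, 0, 0, 0, 0],
  "claw": 0
}}

```text
t: 1.1
eef_pos: [232.4, 580.4, 309.6]
tcp_rot: [3.141, -0.001, 1.574]
ft_force: [0.5, -0.1, -0.7]
opening: 0.215
grip_force: 0.0
```

```bash
python3 - <<'E'
from h import *
s=monitor.state();print(s["eef_pos"],s["tcp_rot"],s["ft_force"])
M=viewer.camera_info("wrist")["camera_from_world"];print(-M[:3,:3].T@M[:3,3],M[2,:3],viewer.camera_info("wrist")["K"][0])
E
```

```text
[232.35808671 580.4137766  309.62417861] [ 3.14104475e+00 -1.07104046e-03  1.57439534e+00] [ 0.46255779 -0.14832741 -0.72958097]
[231.49252921 656.04321607 479.96848288] [ 0.00157088 -0.26792106 -0.96343959] [322.90059661   0.         283.01196784]
```

Emit:
{"op": "move_arm", "data": {
  "moves": [-0.35, 0.16, 0, 0, -0.35, 0.16, 0, 0, -0.35, 0.16, 0, 0, -0.35, 0.16, 0, 0, -0.35, 0.16, 0, 0, -0.35, 0.16, 0, 0, -0.35, 0.16, 0, 0, -0.35, 0.16, 0, 0, -0.35, 0.16, 0, 0, -0.35, 0.16, 0, 0]
}}

```text
t: 2.35
eef_pos: [473.8, 54.0, 308.5]
tcp_rot: [-3.141, -0.0, 1.578]
ft_force: [0.3, 0.4, -0.4]
opening: 0.006
grip_force: 0.0
```

Emit:
{"op": "move_arm", "data": {
  "moves": [-0.27, 0.125, 0, 0, -0.27, 0.125, 0, 0, 0, 0, 0, 0, 0, 0, 0, 0]
}}

```text
t: 2.85
eef_pos: [510.8, -24.8, 308.4]
tcp_rot: [-3.14, -0.001, 1.575]
ft_force: [0.7, 0.1, -1.0]
opening: 0.003
grip_force: 0.0
```

```bash
python3 - <<'E'
from h import *
import cv2
s=monitor.state();print(s["eef_pos"],s["tcp_rot"],s["ft_force"])
np.save("w.npy",[0])
i=viewer.camera_info("wrist")
cv2.imwrite("pics/w1.png",viewer.read_camera("wrist")[:,:,::-1])
for p in([574,-26.5,228],[481,113,222],[520,56,234]):print(px("wrist",p))
E
```

```text
[510.80670527 -24.79045034 308.4384244 ] [-3.14030619e+00 -5.08654879e-04  1.57530512e+00] [ 0.69650812  0.0808067  -0.999272  ]
[361.35390592 216.78265156]
[242.84023492  27.52840746]
[296.83075141 110.56580399]
```

View pics/w1.png

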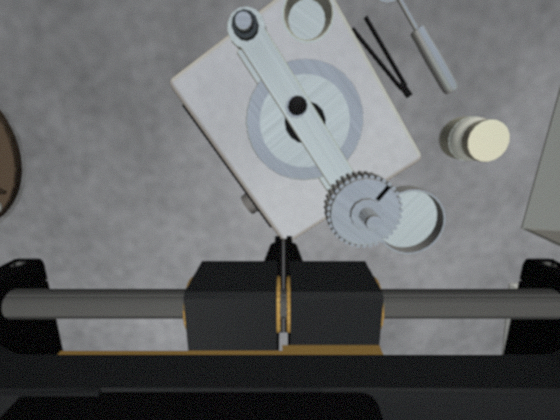

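```bash
python3 - <<'E'
from h import *
import cv2
for k,u,v,z in(("nut",363,209,226),("pin",297,104,234),("piv",244,22,222)):print(k,ray("wrist",u,v,z))
print(px("wrist",monitor.state()["eef_pos"]))
a=cv2.imread("pics/w1.png")[160:300,220:420];cv2.imwrite("pics/w1c.png",cv2.resize(a,(800,560),interpolation=cv2.INTER_CUBIC))
E
```

```text
nut [575.39314717 -20.48019335 226.        ]
pin [520.05324196  60.55048634 234.        ]
piv [481.93140968 116.54299328 222.        ]
[283.88924643 254.87336888]
```

View pics/w1c.png

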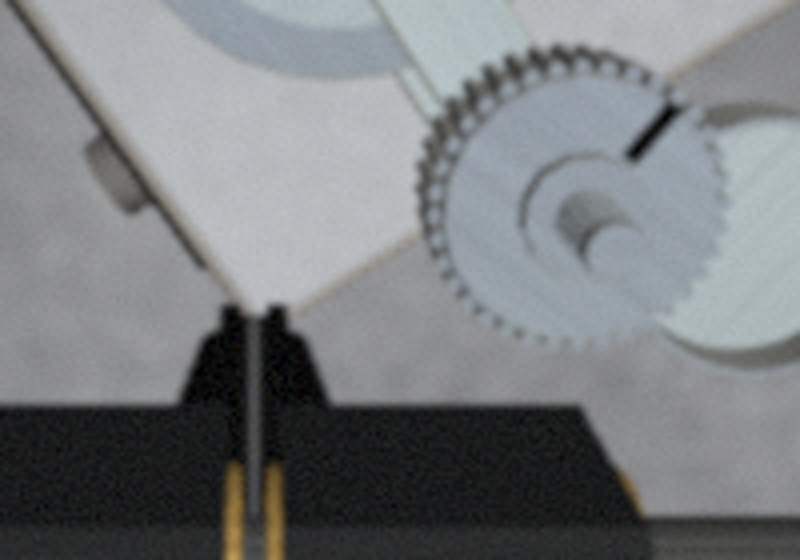

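Emit:
{"op": "move_arm", "data": {
  "moves": [0, 0, 0.295, 0, 0, 0, 0.295, 0, 0, 0.1, 0, 0, 0, 0.02, 0, 0, 0, 0, 0, 0]
}}

```text
t: 3.52
eef_pos: [530.2, -24.8, 222.1]
tcp_rot: [3.139, 0.0, 1.574]
ft_force: [0.8, 0.3, 0.6]
opening: 0.006
grip_force: 0.0
```

Emit:
{"op": "move_arm", "data": {
  "moves": [0, 0.02, 0, 0, 0, 0, 0, 0]
}}

```text
t: 3.78
eef_pos: [532.5, -25.1, 221.2]
tcp_rot: [3.141, 0.0, 1.573]
ft_force: [0.4, 0.5, 0.8]
opening: 0.002
grip_force: 0.0
```

Emit:
{"op": "move_arm", "data": {
  "moves": [0, 0.02, 0, 0, 0, 0, 0, 0]
}}

```text
t: 4.03
eef_pos: [535.4, -25.1, 220.7]
tcp_rot: [3.141, -0.0, 1.573]
ft_force: [0.0, -0.3, -0.1]
opening: 0.004
grip_force: 0.0
```

Emit:
{"op": "move_arm", "data": {
  "moves": [0, 0.014, 0, 0, 0, 0, 0, 0]
}}

```text
t: 4.28
eef_pos: [537.5, -25.0, 220.6]
tcp_rot: [3.142, -0.0, 1.573]
ft_force: [-0.4, 0.4, -0.2]
opening: 0.004
grip_force: 0.0
```

Emit:
{"op": "move_arm", "data": {
  "moves": [0, 0.014, 0, 0, 0, 0, 0, 0]
}}

```text
t: 4.53
eef_pos: [539.6, -25.0, 220.6]
tcp_rot: [3.142, -0.0, 1.573]
ft_force: [0.3, 0.7, -1.0]
opening: 0.007
grip_force: 0.0
```

Emit:
{"op": "move_arm", "data": {
  "moves": [0, 0.014, 0, 0, 0, 0, 0, 0]
}}

```text
t: 4.78
eef_pos: [541.4, -25.0, 220.6]
tcp_rot: [-3.141, -0.0, 1.573]
ft_force: [-1.7, 0.3, 1.1]
opening: 0.009
grip_force: 1.1
```

Emit:
{"op": "move_arm", "data": {
  "moves": [0, 0.01, 0, 0, 0, 0, 0, 0]
}}

```text
t: 5.03
eef_pos: [541.6, -24.9, 220.5]
tcp_rot: [-3.138, -0.0, 1.573]
ft_force: [-9.0, -0.1, 4.3]
opening: 0.004
grip_force: 4.6
```

```bash
cat > plan.py <<'E'
import numpy as np
def plan(C,start,th0,n,r=29.5,a=5,b=10):
    # segments CCW from bearing th0 (deg, multiple of 90): half-face straight + arcs
    pts=[];th=th0
    sg=lambda t:np.array([a*np.sign(round(np.cos(t),3)),b*np.sign(round(np.sin(t),3))])
    for q in range(n):
        m=np.radians(th+45);o=sg(m)
        for k in range(0,91,15):
            t=np.radians(th+k);pts.append(C+r*np.array([np.cos(t),np.sin(t)])+o)
        th+=90;
        # midpoint of next face if long
        t=np.radians(th)
        if th%180==0: pts.append(C+(r+a)*np.array([np.cos(t),0]))
    p=np.array(start,float);i=0
    for P in pts:
        d=np.round((P-p)/150/.005)*.005;p=p+d*150;i+=1
        print(f"{d[1]:.3f},{d[0]:.3f}  ->{p.round(1)}",end="\n" )
E
python3 -c "
from plan import *
plan(np.array([577,-22.5]),[543.1,-25],180,5)"
```

```text
-0.050,-0.005  ->[542.4 -32.5]
-0.050,0.010  ->[543.8 -40. ]
-0.050,0.015  ->[546.1 -47.5]
-0.040,0.035  ->[551.4 -53.5]
-0.030,0.040  ->[557.4 -58. ]
-0.020,0.045  ->[564.1 -61. ]
-0.005,0.055  ->[572.4 -61.8]
-0.000,0.065  ->[582.1 -61.8]
0.005,0.050  ->[589.6 -61. ]
0.020,0.050  ->[597.1 -58. ]
0.030,0.040  ->[603.1 -53.5]
0.040,0.030  ->[607.6 -47.5]
0.050,0.020  ->[610.6 -40. ]
0.050,0.005  ->[611.4 -32.5]
0.065,0.000  ->[611.4 -22.8]
0.070,0.000  ->[611.4 -12.2]
0.050,-0.005  ->[610.6  -4.7]
0.045,-0.020  ->[607.6   2. ]
0.040,-0.030  ->[603.1   8. ]
0.035,-0.040  ->[597.1  13.3]
0.020,-0.050  ->[589.6  16.3]
0.005,-0.050  ->[582.1  17. ]
-0.000,-0.065  ->[572.4  17. ]
-0.005,-0.055  ->[564.1  16.3]
-0.020,-0.045  ->[557.4  13.3]
-0.035,-0.040  ->[551.4   8. ]
-0.040,-0.035  ->[546.1   2. ]
-0.045,-0.015  ->[543.8  -4.7]
-0.050,-0.010  ->[542.4 -12.2]
-0.070,0.000  ->[542.4 -22.8]
-0.065,0.000  ->[542.4 -32.5]
-0.050,0.010  ->[543.8 -40. ]
-0.050,0.015  ->[546.1 -47.5]
-0.040,0.035  ->[551.4 -53.5]
-0.030,0.040  ->[557.4 -58. ]
-0.020,0.045  ->[564.1 -61. ]
-0.005,0.055  ->[572.4 -61.8]
```

Emit:
{"op": "move_arm", "data": {
  "moves": [-0.05, -0.005, 0, 0, -0.05, 0.01, 0, 0, -0.05, 0.015, 0, 0]
}}

```text
t: 5.4
eef_pos: [544.8, -47.7, 220.6]
tcp_rot: [-3.139, -0.0, 1.574]
ft_force: [-7.4, -0.7, 3.4]
opening: 0.005
grip_force: 3.1
```

Emit:
{"op": "move_arm", "data": {
  "moves": [-0.04, 0.035, -0.005, 0, -0.03, 0.04, 0, 0, -0.02, 0.045, 0, 0]
}}

```text
t: 5.78
eef_pos: [563.1, -63.1, 221.4]
tcp_rot: [-3.139, 0.003, 1.574]
ft_force: [-8.3, -14.4, 3.2]
opening: 0.006
grip_force: 8.0
```

Emit:
{"op": "move_arm", "data": {
  "moves": [-0.015, 0.055, 0, 0, 0, 0.065, 0, 0]
}}

```text
t: 6.02
eef_pos: [582.6, -65.3, 221.7]
tcp_rot: [3.141, 0.003, 1.573]
ft_force: [-1.1, -9.9, 1.7]
opening: 0.003
grip_force: 5.6
```

Emit:
{"op": "move_arm", "data": {
  "moves": [0.005, 0.05, 0, 0, 0.02, 0.05, -0.005, 0, 0.03, 0.04, 0, 0]
}}

```text
t: 6.4
eef_pos: [604.0, -55.4, 222.2]
tcp_rot: [3.14, 0.001, 1.573]
ft_force: [1.0, -3.7, 0.1]
opening: 0.006
grip_force: 1.7
```

Emit:
{"op": "move_arm", "data": {
  "moves": [0.045, 0.025, 0, 0, 0.05, 0.02, 0, 0, 0.05, 0.005, 0, 0]
}}

```text
t: 6.78
eef_pos: [612.4, -32.8, 222.6]
tcp_rot: [3.137, 0.0, 1.573]
ft_force: [6.7, -1.8, 0.5]
opening: 0.005
grip_force: 3.5
```

Emit:
{"op": "move_arm", "data": {
  "moves": [0.065, 0, 0, 0, 0.07, 0, -0.005, 0]
}}

```text
t: 7.02
eef_pos: [612.1, -12.2, 223.3]
tcp_rot: [3.137, -0.0, 1.573]
ft_force: [8.1, -1.4, -3.9]
opening: 0.007
grip_force: 4.0
```

Emit:
{"op": "move_arm", "data": {
  "moves": [0.05, -0.005, 0, 0, 0.04, -0.02, 0, 0, 0.035, -0.03, 0, 0]
}}

```text
t: 7.4
eef_pos: [604.1, 7.4, 223.4]
tcp_rot: [3.137, -0.002, 1.573]
ft_force: [8.5, 4.5, -0.6]
opening: 0.008
grip_force: 5.2
```

Emit:
{"op": "move_arm", "data": {
  "moves": [0.035, -0.04, 0, 0, 0.02, -0.05, -0.005, 0, 0.005, -0.05, 0, 0]
}}

```text
t: 7.78
eef_pos: [581.8, 18.1, 223.9]
tcp_rot: [3.139, -0.005, 1.573]
ft_force: [2.4, 16.4, 1.1]
opening: 0.007
grip_force: 8.5
```

Emit:
{"op": "move_arm", "data": {
  "moves": [0.01, -0.065, 0, 0, -0.005, -0.055, 0, 0, -0.02, -0.045, 0, 0]
}}

```text
t: 8.15
eef_pos: [556.0, 13.8, 223.7]
tcp_rot: [-3.141, -0.002, 1.574]
ft_force: [-1.3, 4.1, 3.2]
opening: 0.005
grip_force: 2.1
```

Emit:
{"op": "move_arm", "data": {
  "moves": [-0.035, -0.04, 0, 0, -0.04, -0.035, -0.005, 0, -0.045, -0.015, 0, 0]
}}

```text
t: 8.52
eef_pos: [542.4, -5.6, 224.3]
tcp_rot: [-3.14, -0.0, 1.573]
ft_force: [-4.2, 2.6, 2.0]
opening: 0.002
grip_force: 2.0
```

```bash
python3 - <<'E'
from h import *
import cv2
s=monitor.state();print(s["eef_pos"],s["ft_force"],s["tau"])
print(px("wrist",[577,-23,232]))
u,v=px("wrist",[577,-23,232]).astype(int)
a=viewer.read_camera("wrist")[:,:,::-1];v=min(v,340);a=a[max(v-70,0):v+70,u-80:u+80];cv2.imwrite("pics/w2.png",cv2.resize(a,None,fx=3,fy=3))
E
```

```text
[542.35060994  -5.56427763 224.34246101] [-4.16629879  2.60720097  2.01111087] [ -0.31130662 -50.40020943 -26.3476932   -0.3923349   -1.07506625
   0.15233408]
[345.43947703 289.17592196]
```

View pics/w2.png

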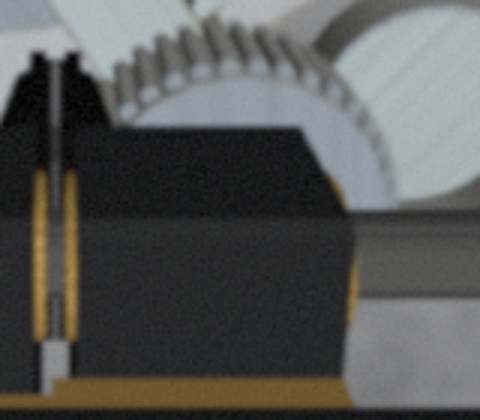

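Emit:
{"op": "move_arm", "data": {
  "moves": [-0.05, -0.01, 0, 0, -0.07, 0, 0, 0, -0.065, 0, -0.005, 0, -0.055, 0.01, 0, 0, -0.05, 0.015, 0, 0]
}}

```text
t: 9.2
eef_pos: [545.5, -49.8, 225.0]
tcp_rot: [-3.141, 0.0, 1.573]
ft_force: [-2.1, 0.8, -1.0]
opening: 0.002
grip_force: 0.6
```

Emit:
{"op": "move_arm", "data": {
  "moves": [-0.045, 0.035, 0, 0, -0.03, 0.04, 0, 0, -0.02, 0.045, -0.005, 0, -0.005, 0.055, 0, 0, 0, 0.065, 0, 0]
}}

```text
t: 9.82
eef_pos: [582.5, -65.5, 226.0]
tcp_rot: [3.14, 0.002, 1.573]
ft_force: [-1.4, -8.3, -1.1]
opening: 0.006
grip_force: 3.9
```

Emit:
{"op": "move_arm", "data": {
  "moves": [0.01, 0.05, 0, 0, 0.02, 0.045, -0.005, 0, 0.035, 0.04, 0, 0, 0.04, 0.025, 0, 0, 0.05, 0.02, 0, 0]
}}

```text
t: 10.45
eef_pos: [611.2, -41.5, 227.1]
tcp_rot: [3.136, 0.002, 1.573]
ft_force: [7.2, -2.7, -2.5]
opening: 0.01
grip_force: 3.6
```

Emit:
{"op": "move_arm", "data": {
  "moves": [0.05, 0.005, 0, 0, 0.065, 0, -0.005, 0, 0.07, 0, 0, 0, 0.05, -0.005, 0, 0, 0.04, -0.02, 0, 0]
}}

```text
t: 11.08
eef_pos: [608.4, 1.1, 227.9]
tcp_rot: [3.134, -0.0, 1.573]
ft_force: [10.3, 3.2, -2.5]
opening: 0.003
grip_force: 5.4
```

Emit:
{"op": "move_arm", "data": {
  "moves": [0.035, -0.03, 0, 0, 0.04, -0.04, 0, 0, 0.025, -0.05, -0.005, 0, 0.005, -0.05, 0, 0, 0, -0.065, 0, 0]
}}

```text
t: 11.7
eef_pos: [571.2, 18.4, 228.4]
tcp_rot: [3.139, -0.004, 1.573]
ft_force: [0.6, 12.2, 0.7]
opening: 0.004
grip_force: 5.9
```

Emit:
{"op": "move_arm", "data": {
  "moves": [0.2, -0.1, -0.1, 0, 0.2, -0.2, -0.3, 0, 0, -0.2, -0.2, 0, 0, 0, 0, 0, 0, 0, 0, 0]
}}

```text
t: 12.32
eef_pos: [495.7, 76.0, 317.7]
tcp_rot: [3.141, -0.0, 1.573]
ft_force: [1.3, 0.1, -0.4]
opening: 0.003
grip_force: 0.0
```

```bash
python3 - <<'E'
from h import *
import cv2
s=monitor.state();print(s["eef_pos"],s["ft_force"])
t=viewer.read_camera("top")[:,:,::-1];w=viewer.read_camera("wrist")[:,:,::-1]
sc=viewer.read_camera("scene")[:,:,::-1]
cv2.imwrite("pics/t3.png",t);cv2.imwrite("pics/w3.png",w)
print(px("wrist",[577,-23,234]),px("top",[577,-23,234]),px("scene",[577,-23,234]))
a=cv2.resize(t[190:325,215:360],(400,372),interpolation=2);b=cv2.resize(sc[130:250,220:360],(400,372),interpolation=2)
cv2.imwrite("pics/c3.png",np.hstack([a,b]))
E
```

```text
[495.65052386  76.04342649 317.66404211] [ 1.26239646  0.0724176  -0.40658093]
[374.18558039 318.55002861] [321.41480524 235.62355538] [250.9317163 151.8845366]
```

View pics/c3.png

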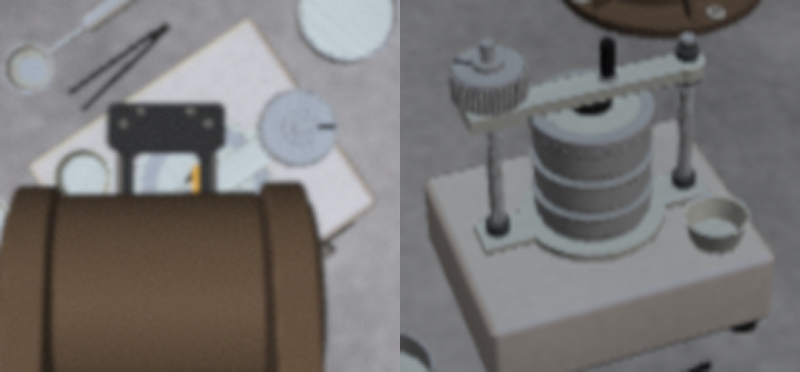

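```bash
python3 - <<'E'
from h import *
import cv2
a=cv2.imread("pics/scene0.png")
b=np.mean([viewer.read_camera("scene")[:,:,::-1].astype(float) for _ in range(3)],0)
cv2.imwrite("pics/scene3.png",b)
ga=cv2.cvtColor(a,6).astype(np.float32);gb=cv2.cvtColor(b.astype(np.uint8),6).astype(np.float32)
for p in(0,3,6):print("rise",p,px("scene",[577,-23,228+p]))
def sh(x0,x1,y0,y1):
    # ECC translation
    A=np.ascontiguousarray(ga[y0:y1,x0:x1]);B=np.ascontiguousarray(gb[y0:y1,x0:x1]);W=np.eye(2,3,dtype=np.float32)
    c,W=cv2.findTransformECC(A,B,W,cv2.MOTION_TRANSLATION,(3,200,1e-6),None,3);return c,W[:,2]
print("nut lower",sh(236,268,157,172),"nut left/all",sh(234,268,150,176))
print("housing ref",sh(235,350,190,240))
for c in (242,246,250,256,260):
    print(c,ga[148:178,c].astype(int).tolist());print("   ",gb[148:178,c].astype(int).tolist())
E
```

```text
rise 0 [251.08427314 154.17571948]
rise 3 [251.0081183  153.03198404]
rise 6 [250.9317163 151.8845366]
nut lower (0.7131263481192813, array([-0.3188365, -3.024493 ], dtype=float32)) nut left/all (0.7298562070472204, array([-0.36845845, -2.7285795 ], dtype=float32))
housing ref (0.9999510892642864, array([0.00403823, 0.0003787 ], dtype=float32))
242 [110, 117, 126, 129, 128, 129, 129, 128, 128, 129, 124, 113, 103, 95, 85, 83, 83, 81, 78, 79, 82, 94, 106, 111, 116, 116, 114, 113, 113, 116]
    [128, 107, 91, 122, 130, 129, 128, 125, 112, 100, 93, 87, 88, 86, 84, 83, 81, 84, 88, 87, 85, 97, 107, 112, 116, 117, 115, 113, 115, 118]
246 [117, 127, 128, 127, 125, 117, 97, 96, 120, 127, 128, 128, 116, 91, 86, 87, 90, 88, 85, 85, 84, 91, 100, 106, 108, 112, 116, 117, 117, 116]
    [127, 125, 118, 98, 89, 112, 126, 128, 126, 114, 90, 81, 80, 84, 89, 94, 89, 87, 100, 126, 136, 120, 110, 108, 109, 114, 117, 118, 118, 116]
250 [87, 88, 88, 83, 89, 109, 118, 101, 96, 117, 128, 130, 123, 109, 98, 87, 82, 82, 81, 78, 77, 79, 91, 104, 99, 94, 100, 104, 104, 100]
    [87, 92, 109, 118, 103, 98, 118, 129, 130, 121, 107, 99, 90, 87, 87, 85, 84, 82, 85, 106, 119, 110, 108, 106, 100, 95, 101, 105, 105, 100]
256 [120, 128, 128, 127, 123, 116, 115, 120, 106, 71, 87, 112, 112, 99, 85, 85, 85, 84, 83, 83, 87, 96, 107, 109, 111, 113, 112, 111, 110, 109]
    [128, 124, 115, 116, 124, 129, 130, 128, 124, 110, 94, 83, 82, 82, 84, 84, 83, 87, 100, 110, 108, 108, 109, 111, 113, 114, 113, 112, 111, 110]
260 [106, 117, 125, 126, 126, 127, 128, 129, 129, 125, 114, 97, 81, 78, 79, 78, 79, 80, 83, 91, 101, 106, 109, 110, 109, 106, 106, 108, 108, 109]
    [130, 130, 130, 130, 130, 130, 125, 114, 97, 78, 74, 76, 77, 78, 78, 80, 96, 115, 117, 110, 108, 108, 110, 111, 109, 108, 108, 108, 110, 109][ WARN:0@0.919] global loadsave.cpp:1063 imwrite_ Unsupported depth image for selected encoder is fallbacked to CV_8U.
```

Emit:
{"op": "move_arm", "data": {
  "moves": [0, 0, 0, -0.107, 0, 0, 0, -0.107, 0, 0, 0, -0.107, 0, 0, 0, -0.107, 0, 0, 0, -0.107, 0, 0, 0, -0.107, 0, 0, 0, -0.107, 0, 0, 0, 0]
}}

```text
t: 13.62
eef_pos: [495.0, 76.1, 317.8]
tcp_rot: [-3.142, -0.0, 2.748]
ft_force: [-0.2, 0.7, 0.7]
opening: -0.0
grip_force: 0.0
```

```bash
python3 - <<'E'
from h import *
s=monitor.state();p=s["eef_pos"][:2];y=s["tcp_rot"][2]
E=np.array([[np.cos(y),np.sin(y)],[np.sin(y),-np.cos(y)]])
pv=np.array([481.8,116]);pin=lambda a:pv+70*np.array([np.cos(a-.978),np.sin(a-.978)])
st=pin(0)-30*E[1];print(s["eef_pos"],y,st,E@(st-p)/150,(214-s["eef_pos"][2])/-150)
q=pin(0)
for k in range(1,11):
    d=np.round(E@(pin(.125*k)-q)/150/.005)*.005;q=q+E.T@d*150;print(d,q)
E
```

```text
[494.96279612  76.06837103 317.8143012 ] 2.7484638727440616 [509.41535823  30.23183319] [-0.20606085 -0.24535603] 0.6920953413120321
[-0.03  0.05] [527.93759029  63.14728426]
[-0.02   0.055] [533.86914851  69.61869192]
[-0.015  0.055] [539.10792047  76.37740987]
[-0.01  0.06] [543.94121647  84.11622436]
[-0.     0.055] [547.10162967  91.73687318]
[0.005 0.06 ] [549.85656689 100.33761855]
[0.01  0.055] [551.63140758 108.53288795]
[0.02  0.055] [552.02067575 117.30277793]
[0.03  0.055] [551.0243714  126.64728849]
[0.03  0.045] [549.45344648 134.60622654]
```

Emit:
{"op": "move_arm", "data": {
  "moves": [-0.105, -0.125, 0, 0, -0.1, -0.12, 0, 0, 0, 0, 0.23, 0, 0, 0, 0.23, 0, 0, 0, 0.23, 0, 0, 0, 0, 0, 0, 0.08, 0, 0, 0, 0, 0, 0]
}}

```text
t: 14.62
eef_pos: [514.7, 42.3, 216.0]
tcp_rot: [3.141, 0.002, 2.75]
ft_force: [-0.0, -0.5, 0.8]
opening: 0.004
grip_force: 0.0
```

Emit:
{"op": "move_arm", "data": {
  "moves": [0, 0.04, 0, 0, 0, 0, 0, 0]
}}

```text
t: 14.88
eef_pos: [516.3, 47.5, 215.1]
tcp_rot: [3.141, 0.001, 2.75]
ft_force: [-0.2, -0.0, -0.2]
opening: 0.006
grip_force: 0.0
```

Emit:
{"op": "move_arm", "data": {
  "moves": [-0.03, 0.05, 0, 0]
}}

```text
t: 15.0
eef_pos: [523.1, 52.3, 214.9]
tcp_rot: [-3.142, -0.0, 2.749]
ft_force: [-1.0, -0.2, 1.6]
opening: 0.006
grip_force: 0.5
```

Emit:
{"op": "move_arm", "data": {
  "moves": [-0.02, 0.055, 0, 0, -0.015, 0.055, 0, 0]
}}

```text
t: 15.25
eef_pos: [534.9, 65.9, 214.6]
tcp_rot: [3.141, 0.0, 2.75]
ft_force: [0.8, -2.4, 0.0]
opening: 0.007
grip_force: 0.8
```

Contact is light (about 2 N) and the pin is moving, so I'll follow the arc.

Emit:
{"op": "move_arm", "data": {
  "moves": [-0.01, 0.06, 0, 0, 0, 0.055, 0, 0, 0.005, 0.06, 0, 0]
}}

```text
t: 15.62
eef_pos: [545.1, 90.1, 214.6]
tcp_rot: [3.142, -0.0, 2.75]
ft_force: [1.5, -1.2, -0.0]
opening: 0.003
grip_force: 0.5
```

Emit:
{"op": "move_arm", "data": {
  "moves": [0.01, 0.055, 0, 0, 0.02, 0.055, 0, 0, 0.03, 0.055, 0, 0, 0.03, 0.045, 0, 0, 0, 0, 0, 0]
}}

```text
t: 16.25
eef_pos: [544.2, 124.4, 214.6]
tcp_rot: [3.141, -0.0, 2.751]
ft_force: [0.0, -1.3, 0.2]
opening: 0.008
grip_force: 0.0
```

Emit:
{"op": "move_arm", "data": {
  "moves": [0, -0.1, 0, 0, 0, -0.1, -0.1, 0, 0, 0, -0.35, 0, 0, -0.35, -0.2, 0, 0, -0.4, 0, 0, 0, -0.4, 0, 0, 0, -0.4, 0, 0, 0, 0, 0, 0]
}}

```text
t: 17.25
eef_pos: [442.4, -122.5, 313.3]
tcp_rot: [-3.141, 0.001, 2.744]
ft_force: [0.8, 0.5, -0.0]
opening: 0.006
grip_force: 0.0
```

```bash
python3 - <<'E'
from h import *
import cv2
s=monitor.state();print(s["eef_pos"],s["ft_force"])
t=viewer.read_camera("top")[:,:,::-1];sc=viewer.read_camera("scene")[:,:,::-1]
a=cv2.resize(t[190:325,215:360],(400,372),interpolation=2);b=cv2.resize(sc[130:250,220:360],(400,372),interpolation=2)
cv2.imwrite("pics/c4.png",np.hstack([a,b]))
E
```

```text
[ 442.37536297 -122.48308406  313.26407938] [ 0.7867792   0.49277623 -0.03984399]
```

View pics/c4.png

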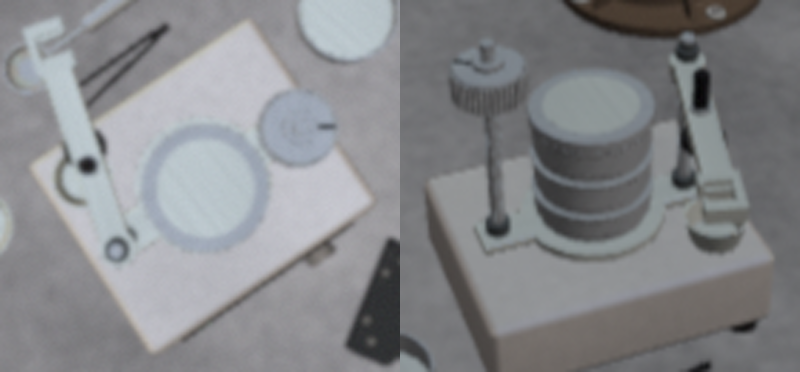

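The bar is clear of the lid, the nut mark hasn't moved, and the stack is in place with the hand clear. I'm handing the job in.

```bash
python3 -c "
from cell import order
print(order.job_done())"
```

```text
the job is handed in; nothing more can be done
None
```

I handed the job in; no verdict came back. By my camera measurements the nut turned about 16.5 rad (roughly 2.6 turns) anticlockwise and the bar swung about 1.3 rad clear of the lid, with the stack and lid where they stood and the hand clear.

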